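# Fit the hinge-pin spacer and counter-hold the bolt behind the centrifuge bracket

### The arm

A 7-joint arm with a two-finger parallel gripper is mounted at the origin on the work surface. World frame = base frame: x ahead of the robot, y to its left, z up, the work surface at z = 0. Lengths are in m, angles in rad, forces in N, time in s.
With the tool pointing down it reaches from about 0.425 to 0.8 m from the base axis. Payload 8.3 kg.
Tool frame: the origin (TCP) lies between the finger pads, 19 mm behind the fingertips; this is the grasp point; z points along the fingers, y is the line along which they close (so a half turn about z gives the same grasp; the last joint's range is limited). The gripper opens to 85 mm and grips with 20 to 120 N. Pads are 22 mm wide; open, the fingers measure 114 mm over their backs; the gripper's body (76 mm by 85 mm) begins 54 mm behind the grasp point. The pads swing forward as they close: fully open they stand 13 mm farther back than shut.
Start: joints at [1.075, 0.383, 0.016, 1.37, -0.006, 1.388, -0.046], TCP at [0.262, -0.567, 0.25] pointing down, gripper open.
Joint ranges: [-2.95, 2.95], [-0.25, 2.06], [-1.52, 1.56], [0.18, 2.33], [-1.44, 4.58], [0.02, 2.06], [-3.01, 3.01]. Speed limits (rad/s): [2.39, 2.39, 3.01, 3.01, 3.14, 3.14, 3.14].

### API

Orientations are given as a unit quaternion [w, x, y, z].
In Python, from cell import sense, snapshot, hand_in, look_for, silhouettes gives the robot as it stands.
- The arm moves only by the tool step_arm, never from a script. Its argument "increments" is one flat list of numbers, 7 for each row, row after row: the shift along the tool's x, y, z in m, then the turn, a rotation vector about the tool's x, y, z in degrees, then the opening, from 0 (shut) to 1 (fully open). In form: [dx, dy, dz, rx, ry, rz, fingers, dx, dy, dz, rx, ry, rz, fingers, ...]. A call has exactly 5 rows; each row is the pose to reach, as a shift and turn from the pose commanded when the call began, along the tool's axes at that moment; what a row does not reach only later rows make up. A row lasts 1/8 s, in which the tool goes at most 62.5 mm and 10.7 degrees, less where a joint would pass 70% of its speed; a pose out of reach is approached as far as the arm can. A call with a gripper value outside its range is refused whole. The fingers move at their own pace and stop on an object; "newtons" is the grip in N (left out, the last holds). Time passes only in rows, so rows that repeat a pose let the fingers close, or fill a call up. It gives the time, the measured TCP pose, the force, the opening and the grip force at its end, in the units of the state.
- sense(): the state, without advancing time (a new reading comes with each control period).
- snapshot(name): name is "scene" or "side" or "wrist"; returns a dict with "frame" (480x640x3 uint8, blue, green, red), "depth" (480x640 float32, m along the optical axis (not along the pixel's ray), 0 where there is no reading), "fov_y" (degrees; the focal length in pixels is half the picture's height over the tangent of half this angle, whatever the lens; pixels are square), "cx", "cy" (the principal point, pixels), "R" (3x3) and "t" (3): a world point X has camera coordinates R X + t. Camera axes: x right, y down, z forward; pixel columns grow to the right and rows downward; lengths in m; the calibration is good to about 2 mm. The wrist camera is an equidistant fisheye: a pixel r from the principal point sees the ray r / f radians off the axis. A picture is of the moment at which its call begins.
- hand_in(): hands the job in; it is judged then, once.
Trained networks look in the newest picture that a camera, given by its name, has taken for a name from the list of things; names that differ only in an ending like _2 or _b are one class to them, and where a whole thing is asked for, a point or a joint stands for the part that bears it (a point fixed in the world has none). Each returns a list of dicts, best first, with "confidence" (0 to 1); they miss things now and then, are a little off and sometimes report something else, mostly with a low value. They report only what shows in the picture. A call takes as long as a camera call. They do not tell look-alikes from the thing itself.
- look_for(camera, name): "extent" ([left, top, width, height] in pixels, round what is visible of it).
- silhouettes(camera, name): "pixels" (480x640 bool, what is visible of it) and "extent" ([left, top, width, height] in pixels, round what is visible of it).
The state is a dict: "time_s": time; "joint_positions": joint angles; "joint_vel": joint speeds; "joint_efforts": joint torques, N m; "tool_pos": TCP position; "tcp_rot": TCP orientation; "wrist_force": force on the tool from outside, world axes, zero at the start; "ft_torque": the same for the moment, N m; "finger_gap": finger opening in m; "finger_force": force on a finger pad.
Only numpy, scipy, OpenCV 4.12 (cv2) and the standard library are available. Lean on these libraries where they do the work, as an engineer would, in place of code of your own. Each camera call takes 0.05 s, during which the arm holds its last target. There are 200 camera calls.

### The job

Finish this centrifuge lid-hinge bracket: first slide the loose steel spacer all the way down onto the bracket's upright hinge pin and let go of it. Then reach down into the narrow gap behind the bracket plate, grasp the hex bolt head that the nutrunner is slowly dragging round, and hold it firmly so that it stops turning. Finish while still holding the bolt head, and leave the jar, the beaker and the wrench where they are.

Things in the scene. Friction and masses are not known exactly. Their poses are not given: they have to be found in the camera images.
- bracket: Fixed assembly on the bench (sizes in mm). Origin: bench level, under the middle of the front face of the upright steel bracket plate; x points through the plate away from the robot's side, y left along the plate, z up. Plate x 0 to 8, y -65 to 65, top at z 150. Behind it a gap 46 wide, open above and at both ends, with a foot 8 high at its bottom.
- flank_top (a point): Middle of the top edge of the white housing flank that bounds the gap on its far side: bracket's x 54 to 66, y -65 to 65 mm, top 125 mm above the bench. Axes as the bracket's.
- runner (a point): Rear end of the grey nutrunner's axis. It is 40 mm in diameter and lies level in front of the bracket plate, at 115 mm height, from this point (127 mm in front of the plate) to the plate, on an aluminium cradle. Axes as the bracket's.
- pin_foot (a point): Centre of the hinge pin's foot, on the flat top, 60 mm above the bench, of a dark steel ear (56 x 100 mm; at bracket x -88 to -32, y -160 to -60, with a web of the same height to the plate). Axes as the bracket's. The upright steel pin is 11 mm in diameter, 40 mm high, its last 4 mm tapering to 6 mm.
- pin_tip (a point): Top end of the hinge pin, 40 mm above its foot (100 mm above the bench).
- spacer: Loose plain steel spacer sleeve, outside 28 mm, bore 14 mm, 30 mm high, about 0.11 kg, standing upright on the bench; origin at the centre of its underside, z up along the bore.
- bolt_grip (a point): Where to centre the finger pads: on the axis of the steel hex bolt head, 115 mm above the bench, 35 mm below the plate's top, 20 mm behind the plate's rear face and 26 mm from the flank. The head, 24 mm across flats (27.7 across corners), lies along the bracket's x from 2 to 24 mm behind that face. Axes as the bracket's.
- bolt (a joint): Turn of the bolt about its axis (bracket's x, right-handed), rad. At 0 and every 1.047 (60 degrees) two facing flats are upright and face the bracket's +y and -y. The nutrunner drags it steadily towards larger values at about 0.2 rad/s with 0.15 N m; it stops if held and goes on turning if let go.
- jar: Bystander: closed clear jar with blue cap, 52 mm wide, 85 mm tall; origin under its centre.
- beaker: Bystander: open amber glass beaker, 72 mm wide, 90 mm tall; origin under its centre.
- wrench: Bystander: steel wrench lying flat, 180 mm long along its x; origin under its middle.
Not all that is in view belongs to the job. There is more than one size of the spacer; the one meant has the size given above.

How it is judged:
On the way, in this order (a step that is already met when the one before it is completed fails the run):
1. the spacer is fully down on the hinge pin and released (horizontal distance between spacer and pin_foot below 0.004 m and z of spacer in the frame of pin_foot between -0.004 and 0.004 m and angle between spacer's own z axis and vertical below 0.12 rad and contact force between the fingers and spacer below 0.1 N), for 0.2 s.
2. the bolt head is held between the fingers and has stopped turning (contact force between the fingers and bolt above 8 N and velocity of joint bolt between -0.02 and 0.02 rad/s and distance between the grasp point and bolt_grip below 0.022 m), for 0.5 s.
At the end, for the whole second after the job is handed in: The spacer sits on the ear around the hinge pin (within 4 mm in height and sideways, upright, not touched), and the fingers hold the bolt head with more than 8 N, the TCP within 22 mm of bolt_grip, the bolt turning slower than 0.02 rad/s (all of step 1 and all of step 2 and linear speed of spacer below 0.02 m/s); the arm keeps its last pose, push and grip.
It fails at once if the jar is moved more than 25 mm (distance of jar from where it was at the start of the episode above 0.025 m).
It fails at once if the beaker is moved more than 25 mm (distance of beaker from where it was at the start of the episode above 0.025 m).
It fails at once if the wrench is moved more than 25 mm (distance of wrench from where it was at the start of the episode above 0.025 m).
It also fails if it takes over 51 s, if anything falls off the work surface, if the arm or the gripper's body presses on something with over 40 N, if the wrist force passes 120 N, or if a joint passes its speed limit or range.

## Working session

There is one attempt and no reset: what is moved stays moved. The work goes in short steps, Python scripts to look and compute and a tool call to move; the robot and the scene stay as the last step left them, time stands still between calls to the robot, and variables do not carry over. Pictures are saved under pics/ and viewed, at most 10 in all, crops included, and the job is handed in when it is done.

Besides the shell and the picture viewer there is one more tool, called after "Request:" as name(argument=value, ...) on one line, values as JSON. step_arm: Moves the arm, as the interface text tells. Its arguments: {"type":"object","properties":{"increments":{"type":"array"},"newtons":{"type":"number"}},"required":["increments"]}

```bash
mkdir -p pics; ls; cat > h.py <<'E'
import numpy as np,cv2
from cell import sense,snapshot,look_for,silhouettes,hand_in
def cloud(s):
    f=240/np.tan(np.radians(s["fov_y"])/2);d=s["depth"];v,u=np.mgrid[:480,:640]
    P=np.stack([(u-s["cx"])/f*d,(v-s["cy"])/f*d,d],-1)
    W=(P-np.array(s["t"]))@np.array(s["R"]);W[d==0]=np.nan
    return W
E
python3 - <<'E'
from h import *
for c in("scene","side"):
    s=snapshot(c);cv2.imwrite(f"pics/{c}0.png",s["frame"]);W=cloud(s);np.savez(f"{c}0.npz",W=W,**{k:s[k] for k in("fov_y","cx","cy","R","t")})
    print(c,s["fov_y"],-np.array(s["R"]).T@s["t"])
    for n in("spacer","bracket","pin_tip","jar","beaker","wrench","runner"):
        for r in silhouettes(c,n)[:4]:
            m=r["pixels"];p=W[m];p=p[~np.isnan(p[:,0])]
            print(n,round(r["confidence"],2),r["extent"],*(np.round(np.percentile(p,q,axis=0),3) for q in(3,50,97)) if len(p) else "")
print(sense())
E
```

```text
pics
scene 43.69012401486372 [ 1.27467187 -0.52896133  0.9424612 ]
spacer 0.78 [428.2, 193.8, 19.3, 23.8] [0.569 0.252 0.005] [0.588 0.264 0.031] [0.599 0.284 0.043]
spacer 0.76 [431.1, 151.1, 14.1, 21.7] [0.445 0.349 0.007] [0.465 0.361 0.032] [0.477 0.382 0.044]
spacer 0.68 [444.5, 177.7, 13.7, 17.3] [0.523 0.327 0.007] [0.538 0.336 0.025] [0.548 0.352 0.033]
spacer 0.59 [418.7, 221.3, 38.5, 52.5] [0.664 0.121 0.007] [0.7   0.149 0.061] [0.729 0.187 0.091]
bracket 0.76 [190.1, 199.9, 135.7, 119.0] [ 0.471 -0.298  0.006] [ 0.578 -0.179  0.07 ] [ 0.64  -0.093  0.148]
pin_tip 0.82 [186.4, 200.8, 145.0, 120.5] [ 0.468 -0.299  0.006] [ 0.578 -0.179  0.069] [ 0.64  -0.092  0.148]
jar 0.6 [373.1, 160.3, 20.3, 34.9] [0.431 0.177 0.006] [0.459 0.192 0.057] [0.472 0.221 0.088]
beaker 0.92 [421.5, 218.7, 38.0, 53.3] [0.664 0.121 0.009] [0.699 0.149 0.062] [0.729 0.187 0.091]
wrench 0.72 [123.8, 296.1, 42.3, 72.5] [ 0.445 -0.459  0.002] [ 0.544 -0.437  0.008] [ 0.614 -0.421  0.011]
runner 0.63 [188.4, 198.5, 142.3, 124.6] [ 0.469 -0.298  0.006] [ 0.578 -0.178  0.069] [ 0.64  -0.092  0.148]
sid
[... 1278 characters left out ...]
0.01639534,  1.37009923, -0.00627286,
        1.38823648, -0.04648331]), 'joint_vel': array([-1.92717751e-04, -1.36161929e-03, -9.73578516e-05, -2.15432889e-03,
        1.09829928e-03, -7.48012308e-04, -6.73462035e-04]), 'joint_efforts': array([ 9.76560914e-04, -6.27273989e+01,  8.43298417e-01, -3.72061515e+01,
        1.65233854e-02,  2.65638904e-03,  1.39737429e-05]), 'tool_pos': array([ 0.26216641, -0.56732576,  0.24999576]), 'tcp_rot': array([-3.71257132e-05,  9.76667294e-01,  2.14757994e-01,  8.68235467e-06]), 'wrist_force': array([ 0.32720593, -1.03363193, -0.17000169]), 'ft_torque': array([-0.01664009,  0.02138696,  0.0023272 ]), 'finger_force': 0.0, 'finger_gap': 0.08572228422802085}
```

```bash
python3 - <<'E'
import cv2,numpy as np
a=cv2.imread("pics/scene0.png");b=cv2.imread("pics/side0.png")
A=cv2.resize(a[185:335,170:350],None,fx=2.2,fy=2.2,interpolation=2);B=cv2.resize(b[160:280,290:440],(396,330),interpolation=2)
C=cv2.resize(a[140:240,370:490],(396,270),interpolation=2);D=cv2.resize(b[330:450,190:310],(396,270),interpolation=2)
cv2.imwrite("pics/comp.png",np.vstack([np.hstack([A,B]),np.hstack([C,D])]))
from h import *
for c in("scene","side"):
    W=np.load(c+"0.npz")["W"]
    for n,x,y in(("A",.58,.27),("B",.458,.37),("C",.535,.342)):
        m=(abs(W[...,0]-x)<.04)&(abs(W[...,1]-y)<.04);p=W[m]
        zt=np.percentile(p[:,2],99.5);q=p[p[:,2]>zt-.005];
        print(c,n,len(p),zt,len(q),q.min(0),q.max(0))
    p=W[(W[...,2]>.14)&(W[...,2]<.2)&(W[...,0]>.4)&(W[...,0]<.7)&(W[...,1]<0)&(W[...,1]>-.35)]
    print(len(p),p.mean(0)); 
    if len(p)>5: print(cv2.minAreaRect(p[:,:2].astype(np.float32)))
    p=W[(W[...,2]>.12)&(W[...,2]<.13)&(W[...,0]>.4)&(W[...,0]<.75)&(W[...,1]<0)&(W[...,1]>-.35)]
    print(len(p),p.mean(0),cv2.minAreaRect(p[:,:2].astype(np.float32)))
E
```

```text
scene A 799 0.04468148322333822 84 [0.56406976 0.25156574 0.03981406] [0.59922807 0.28802129 0.04622501]
scene B 710 0.04436048944342392 81 [0.44000042 0.34937665 0.03966739] [0.47855629 0.38640268 0.04602273]
scene C 631 0.034072116583696604 49 [0.52053803 0.32820798 0.0292917 ] [0.54805983 0.35551824 0.03641591]
461 [ 0.57707315 -0.15100978  0.14785445]
((0.5529934763908386, -0.13486988842487335), (0.11466197669506073, 0.1267871856689453), 57.97174072265625)
1034 [ 0.58517749 -0.15394901  0.12541918] ((0.5421090126037598, -0.1501353532075882), (0.1314941942691803, 0.19648367166519165), 88.58363342285156)
side A 1536 0.04130824543347431 183 [0.56004487 0.25351057 0.03637984] [0.59687099 0.29200884 0.04322952]
side B 2129 0.04091385341631846 278 [0.43642431 0.35154821 0.03593528] [0.4732359  0.38794842 0.04235995]
side C 1833 0.030267619205355853 140 [0.51789604 0.3314261  0.02529324] [0.54667365 0.35798312 0.03108342]
237 [ 0.5738341  -0.14313066  0.14614957]
((0.5735452175140381, -0.1463119089603424), (0.13316354155540466, 0.014212716370821), 87.30596923828125)
767 [ 0.55025572 -0.13873146  0.12466717] ((0.5409597158432007, -0.14592048525810242), (0.13262341916561127, 0.194917693734169), 88.2278823852539)
```

View pics/comp.png

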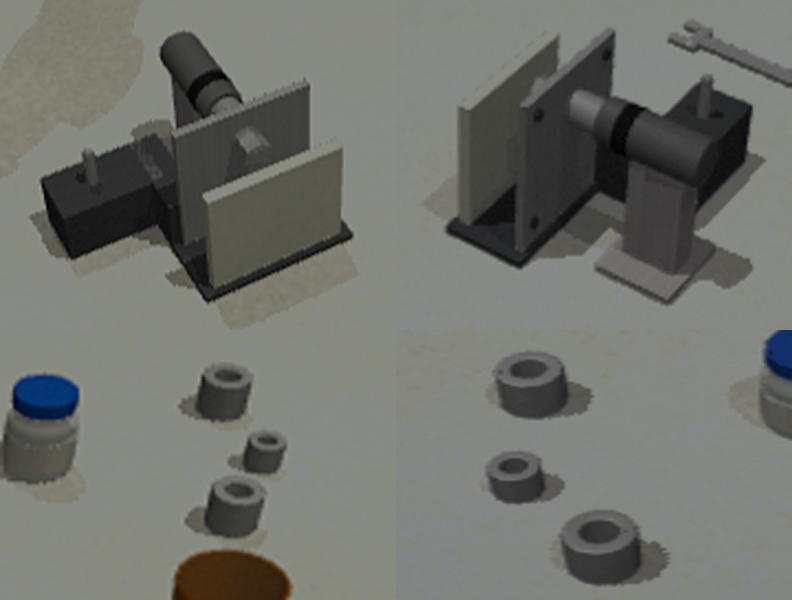

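View pics/scene0.png

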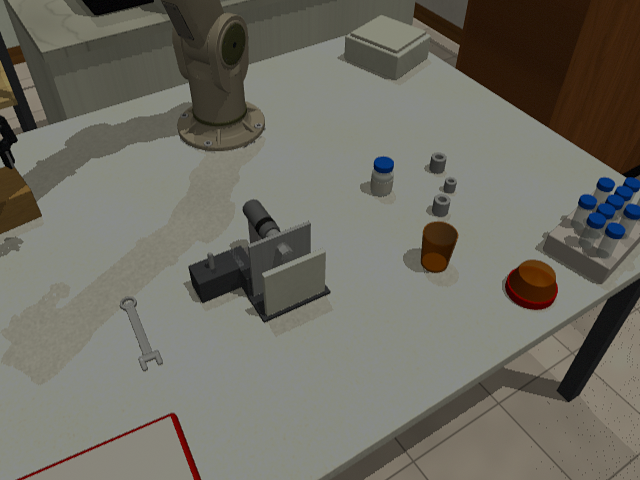

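```bash
python3 - <<'E'
from h import *
def line(p,name):
    o=cv2.fitLine(p[:,:2].astype(np.float32),cv2.DIST_HUBER,0,.001,.001).ravel();print(name,len(p),"deg",np.degrees(np.arctan2(o[1],o[0])),"pt",o[2:],p.min(0),p.max(0))
W=np.load("side0.npz")["W"];X,Y,Z=W[...,0],W[...,1],W[...,2]
line(W[(abs(X-.572)<.03)&(Y<-.02)&(Y>-.28)&(Z>.142)&(Z<.16)],"plate top side")
line(W[(abs(X-.565)<.02)&(Y<-.08)&(Y>-.13)&(Z>.03)&(Z<.14)],"plate front side")
line(W[(abs(X-.63)<.025)&(Y<-.02)&(Y>-.28)&(Z>.119)&(Z<.135)],"flank top side")
S=np.load("scene0.npz")["W"];X,Y,Z=S[...,0],S[...,1],S[...,2]
line(S[(abs(X-.572)<.03)&(Y<-.02)&(Y>-.28)&(Z>.146)&(Z<.16)],"plate top scene")
line(S[(abs(X-.64)<.02)&(Y<-.10)&(Y>-.2)&(Z>.02)&(Z<.115)],"flank rear scene")
line(S[(abs(X-.63)<.03)&(Y<-.02)&(Y>-.28)&(Z>.122)&(Z<.135)],"flank top scene")
for n,w in(("side",W),("scene",S)):
    X,Y,Z=w[...,0],w[...,1],w[...,2]
    p=w[(abs(X-.515)<.06)&(abs(Y+.26)<.05)&(Z>.072)&(Z<.11)];print(n,"pin",len(p),p.min(0),np.median(p,0),p.max(0))
    p=w[(abs(X-.515)<.05)&(abs(Y+.26)<.08)&(Z>.055)&(Z<.068)];print("ear",len(p),cv2.minAreaRect(p[:,:2].astype(np.float32)))
    p=w[(abs(X-.5)<.09)&(abs(Y+.15)<.06)&(Z>.125)&(Z<.142)&(X<.56)];line(p,"runner top")
E
```

```text
plate top side 202 deg 87.19262 pt [ 0.5741741  -0.14307061] [ 0.56633653 -0.21315407  0.14206966] [ 0.58295481 -0.07992632  0.15146368]
plate front side 610 deg 85.80964 pt [ 0.57410604 -0.10177466] [ 0.55696672 -0.12993473  0.03027184] [ 0.58385859 -0.08024082  0.13965892]
flank top side 226 deg 88.05183 pt [ 0.62994033 -0.14482376] [ 0.62158128 -0.2150423   0.11905737] [ 0.63969806 -0.0823874   0.12630822]
plate top scene 313 deg 87.013596 pt [ 0.5771541 -0.14756  ] [ 0.56703209 -0.21469817  0.14604583] [ 0.58436582 -0.08501452  0.15514906]
flank rear scene 1491 deg 87.01967 pt [ 0.63683116 -0.15095459] [ 0.63157526 -0.19991278  0.02000191] [ 0.64216047 -0.10010814  0.11486875]
flank top scene 428 deg 86.061714 pt [ 0.63098055 -0.16968036] [ 0.60045238 -0.21804614  0.12204984] [ 0.64153822 -0.08814674  0.13134802]
side pin 59 [ 0.49978416 -0.26826205  0.07340198] [ 0.50490731 -0.26106279  0.08888607] [ 0.57078491 -0.21011138  0.10993466]
ear 334 ((0.5040342807769775, -0.2748035788536072), (0.061649829149246216, 0.057473909109830856), 86.07683563232422)
runner top 474 deg -4.683239 pt [ 0.5043022  -0.13845922] [ 0.44362333 -0.15978342  0.12500372] [ 0.55990477 -0.12172227  0.13727502]
scene pin 95 [ 0.50238817 -0.27176091  0.07255904] [ 0.50938336 -0.26518947  0.09113508] [ 0.57480423 -0.21020547  0.10730276]
ear 1340 ((0.5190957188606262, -0.24904483556747437), (0.11653715372085571, 0.08849707245826721), 87.03031158447266)
runner top 647 deg -2.1483004 pt [ 0.50031525 -0.14828545] [ 0.44345223 -0.16543485  0.12504766] [ 0.55411613 -0.12648821  0.14048956]
```

Request:
step_arm(increments=[0.353, -0.197, -0.05, 0, 0, -50, 1, 0.353, -0.197, -0.05, 0, 0, -50, 1, 0.353, -0.197, -0.05, 0, 0, -50, 1, 0.353, -0.197, -0.05, 0, 0, -50, 1, 0.353, -0.197, -0.05, 0, 0, -50, 1])

```text
time_s: 1.42
tool_pos: [0.4455, -0.3148, 0.289]
tcp_rot: [0.0, 0.793, 0.609, 0.0]
wrist_force: [1.1, -0.9, 0.6]
finger_gap: 0.0856
finger_force: 0.0
```

```bash
cat >> h.py <<'E'
from scipy.spatial.transform import Rotation as Ro
def inc(pos,yang):
    "increments to world pos, tool down with closing line at yang deg; relative to sensed pose"
    s=sense();q=s["tcp_rot"];R=Ro.from_quat([q[1],q[2],q[3],q[0]])
    a=np.radians(yang);y=np.array([np.cos(a),np.sin(a),0]);z=np.array([0,0,-1.]);x=np.cross(y,z)
    T=Ro.from_matrix(np.stack([x,y,z],1))
    print("t",s["time_s"],"pos",s["tool_pos"].round(4),"inc",R.inv().apply(np.array(pos)-s["tool_pos"]).round(4),(R.inv()*T).as_rotvec(degrees=True).round(2),
      "gap",round(s["finger_gap"],4),"F",s["wrist_force"].round(1),"j",s["joint_positions"].round(2))
E
python3 -c "
from h import *
inc((.50,-.24,.30),-15)"
```

```text
t 1.425 pos [ 0.4455 -0.3148  0.289 ] inc [ 0.0863  0.0334 -0.011 ] [0.04 0.02 0.08] gap 0.0856 F [ 1.1 -0.9  0.6] j [ 0.79  0.21 -0.27  1.52  0.06  1.42  0.25]
```

```bash
cat >> h.py <<'E'
def fpx(s,X):
    X=np.atleast_2d(X);f=240/np.tan(np.radians(s["fov_y"])/2);c=X@np.array(s["R"]).T+np.array(s["t"])
    rho=np.hypot(c[:,0],c[:,1]);th=np.arctan2(rho,c[:,2]);return np.stack([s["cx"]+f*th*c[:,0]/rho,s["cy"]+f*th*c[:,1]/rho],1)
def fcloud(s):
    f=240/np.tan(np.radians(s["fov_y"])/2);d=s["depth"];v,u=np.mgrid[:480,:640].astype(float)
    x,y=u-s["cx"],v-s["cy"];r=np.hypot(x,y)+1e-9;t=np.tan(np.minimum(r/f,1.5))*d
    P=np.stack([x/r*t,y/r*t,d],-1);W=(P-np.array(s["t"]))@np.array(s["R"]);W[d==0]=np.nan;return W
E
python3 - <<'E'
from h import *
s=snapshot("wrist");W=fcloud(s);np.savez("w1.npz",W=W,**{k:s[k] for k in("fov_y","cx","cy","R","t")})
im=s["frame"].copy()
cv2.imwrite("pics/w1raw.png",im)
ex=np.array([np.cos(np.radians(3)),-np.sin(np.radians(3)),0]);ey=np.array([-ex[1],ex[0],0]);o=np.array([.5715,-.148,0])
pts=[[.507,-.263,.1],[.507,-.263,.06]]+[o+a*ex+b*ey+[0,0,c] for a,b,c in((0,-.065,.15),(0,.065,.15),(.028,0,.115),(-.088,-.16,.06),(-.032,-.16,.06),(-.127,0,.115),(.054,-.065,.125))]
for p in fpx(s,np.array(pts)):cv2.circle(im,tuple(int(round(v)) for v in p),3,(0,0,255),1);print(p.round(0))
cv2.imwrite("pics/w1.png",im);print(s["fov_y"],s["cx"],s["cy"],-np.array(s["R"]).T@s["t"])
X,Y,Z=W[...,0],W[...,1],W[...,2]
p=W[(abs(X-.507)<.025)&(abs(Y+.263)<.025)&(Z>.07)&(Z<.11)];print(len(p),p.min(0),np.median(p,0),p.max(0))
p=W[(abs(X-.572)<.03)&(Y<-.05)&(Y>-.25)&(Z>.145)&(Z<.16)]
if len(p):print(len(p),cv2.minAreaRect(p[:,:2].astype(np.float32)))
p=W[(abs(X-.515)<.06)&(abs(Y+.26)<.08)&(Z>.055)&(Z<.066)&(X<.55)]
if len(p):print(len(p),cv2.minAreaRect(p[:,:2].astype(np.float32)))
E
```

```text
[374. 143.]
[368. 143.]
[447.  61.]
[404. -87.]
[446.  -5.]
[346. 192.]
[403. 181.]
[263.  22.]
[495.  62.]
65.70646984690485 320.5547087946172 241.26577259445244 [ 0.46364585 -0.24967144  0.41308546]
163 [ 0.50131244 -0.27161996  0.0708881 ] [ 0.50550853 -0.26606251  0.09800057] [ 0.51257773 -0.26144333  0.10183785]
773 ((0.5744065642356873, -0.18910130858421326), (0.052654966711997986, 0.009010910987854004), 87.08100891113281)
7149 ((0.5138779878616333, -0.24925771355628967), (0.11577462404966354, 0.0693618580698967), 87.2480697631836)
```

View pics/w1.png

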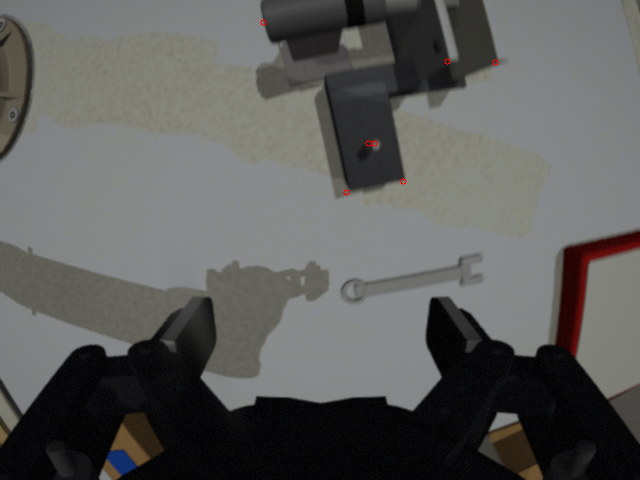

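```bash
python3 - <<'E'
from h import *
d=np.load("w1.npz");W=d["W"];X,Y,Z=W[...,0],W[...,1],W[...,2]
m=(abs(X-.507)<.02)&(abs(Y+.265)<.02)&(Z>.09)
p=W[m];v,u=np.nonzero(m);print(len(p),np.median(p,0),p.mean(0),u.mean(),v.mean(),np.percentile(p,5,axis=0),np.percentile(p,95,axis=0))
inc((.533,.343,.20),51);inc((.50,0,.27),15)
E
```

```text
136 [ 0.50611686 -0.26643584  0.09874553] [ 0.50632271 -0.26641563  0.09836511] 374.2279411764706 147.48529411764707 [ 0.50198162 -0.27076928  0.09380739] [ 0.5111762  -0.26226801  0.10100442]
t 1.475 pos [ 0.4518 -0.3057  0.2903] inc [ 0.6488 -0.0777  0.0925] [ 3.300e-01 -6.000e-02 -6.492e+01] gap 0.0854 F [4.2 8.7 1.4] j [ 0.78  0.21 -0.28  1.51  0.05  1.42  0.25]
t 1.475 pos [ 0.4518 -0.3057  0.2903] inc [ 0.3082 -0.0269  0.0214] [  0.29  -0.16 -28.92] gap 0.0854 F [4.2 8.7 1.4] j [ 0.78  0.21 -0.28  1.51  0.05  1.42  0.25]
```

Request:
step_arm(increments=[0.28, -0.13, 0.02, 0, 0, -30, 1, 0.28, -0.13, 0.02, 0, 0, -30, 1, 0.28, -0.13, 0.02, 0, 0, -30, 1, 0.28, -0.13, 0.02, 0, 0, -30, 1, 0.28, -0.13, 0.02, 0, 0, -30, 1])

```text
time_s: 2.1
tool_pos: [0.392, -0.0104, 0.2685]
tcp_rot: [0.001, 0.61, 0.792, 0.0]
wrist_force: [1.3, 0.8, 0.7]
finger_gap: 0.0856
finger_force: 0.0
```

```bash
python3 -c "
from h import *
inc((.533,.343,.20),51)"
```

```text
t 2.1 pos [ 0.392  -0.0104  0.2685] inc [0.3058 0.2265 0.0684] [ 3.000e-02  6.000e-02 -3.621e+01] gap 0.0856 F [1.3 0.8 0.7] j [ 0.58 -0.13 -0.57  1.89 -0.07  1.36  0.29]
```

Request:
step_arm(increments=[0.306, 0.2265, 0.068, 0, 0, -36, 1, 0.306, 0.2265, 0.068, 0, 0, -36, 1, 0.306, 0.2265, 0.068, 0, 0, -36, 1, 0.306, 0.2265, 0.068, 0, 0, -36, 1, 0.306, 0.2265, 0.068, 0, 0, -36, 1])

```text
time_s: 2.72
tool_pos: [0.5077, 0.2747, 0.2131]
tcp_rot: [0.0, 0.336, 0.942, 0.0]
wrist_force: [-0.1, -0.8, 0.9]
finger_gap: 0.0855
finger_force: 0.0
```

```bash
python3 - <<'E'
from h import *
inc((.533,.343,.14),51)
s=snapshot("wrist");W=fcloud(s);cv2.imwrite("pics/w2.png",s["frame"])
X,Y,Z=W[...,0],W[...,1],W[...,2]
p=W[(abs(X-.533)<.03)&(abs(Y-.343)<.03)&(Z>.024)&(Z<.04)]
print(len(p),np.median(p,0),cv2.minEnclosingCircle(p[:,:2].astype(np.float32)),cv2.minAreaRect(p[:,:2].astype(np.float32)))
inc((.533,.343,.14),51)
E
```

```text
t 2.725 pos [0.5077 0.2747 0.2131] inc [0.0237 0.0689 0.0732] [ 0.03  0.03 -0.28] gap 0.0855 F [-0.1 -0.8  0.9] j [ 0.08  0.42 -0.83  1.53  0.31  1.33  0.1 ]
628 [0.53432796 0.34100271 0.02996736] ((0.5351068377494812, 0.3414584994316101), 0.014182956889271736) ((0.5344880223274231, 0.3416857123374939), (0.02693876065313816, 0.027295252308249474), 7.314121246337891)
t 2.775 pos [0.506  0.2829 0.2093] inc [0.0162 0.0637 0.0694] [ 0.03 -0.42  0.13] gap 0.0855 F [-2.9  3.1 -0.4] j [ 0.07  0.43 -0.84  1.53  0.32  1.33  0.09]
```

View pics/w2.png

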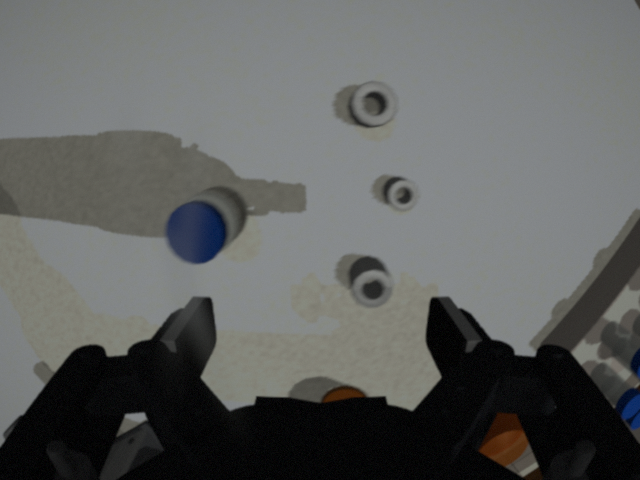

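Request:
step_arm(increments=[0.012, 0.062, 0.1, 0, 0, 0, 1, 0.012, 0.062, 0.1, 0, 0, 0, 1, 0.012, 0.062, 0.1, 0, 0, 0, 1, 0.012, 0.062, 0.1, 0, 0, 0, 1, 0.012, 0.062, 0.1, 0, 0, 0, 1])

```text
time_s: 3.4
tool_pos: [0.5374, 0.3288, 0.116]
tcp_rot: [0.002, 0.336, 0.942, 0.001]
wrist_force: [0.2, -0.6, -0.0]
finger_gap: 0.085
finger_force: 0.0
```

```bash
python3 - <<'E'
from h import *
s=snapshot("wrist");W=fcloud(s)
X,Y,Z=W[...,0],W[...,1],W[...,2]
p=W[(abs(X-.533)<.03)&(abs(Y-.343)<.03)&(Z>.024)&(Z<.04)]
print(len(p),np.median(p,0),cv2.minEnclosingCircle(p[:,:2].astype(np.float32)),cv2.minAreaRect(p[:,:2].astype(np.float32)))
inc((.5345,.342,.023),51)
E
```

```text
1348 [0.53395839 0.34214963 0.02993893] ((0.5345920920372009, 0.3413310647010803), 0.014321927912533283) ((0.5342544317245483, 0.3419411778450012), (0.027231365442276, 0.027058923617005348), 46.44296646118164)
t 3.45 pos [0.5374 0.3288 0.1159] inc [0.0108 0.0081 0.0929] [ 0.18  0.12 -0.28] gap 0.085 F [ 0.1 -0.9 -0.3] j [-0.07  0.61 -0.77  1.51  0.44  1.2  -0.02]
```

Request:
step_arm(increments=[0.011, 0.008, 0.04, 0, 0, 0, 0.8, 0.011, 0.008, 0.093, 0, 0, 0, 0.8, 0.011, 0.008, 0.093, 0, 0, 0, 0.7, 0.011, 0.008, 0.093, 0, 0, 0, 0.7, 0.011, 0.008, 0.093, 0, 0, 0, 0.7])

```text
time_s: 4.08
tool_pos: [0.5344, 0.3432, 0.0236]
tcp_rot: [0.001, 0.336, 0.942, 0.002]
wrist_force: [0.1, 0.6, -0.3]
finger_gap: 0.0598
finger_force: 0.0
```

Request:
step_arm(increments=[0, 0, 0, 0, 0, 0, 0.1, 0, 0, 0, 0, 0, 0, 0.1, 0, 0, 0, 0, 0, 0, 0.1, 0, 0, 0, 0, 0, 0, 0.1, 0, 0, 0, 0, 0, 0, 0.1], newtons=40)

```text
time_s: 4.7
tool_pos: [0.5333, 0.3426, 0.0218]
tcp_rot: [0.001, 0.336, 0.942, 0.0]
wrist_force: [-1.7, -2.5, 7.4]
finger_gap: 0.0273
finger_force: 39.1
```

```bash
python3 - <<'E'
from h import *
inc((.52,.1,.26),69)
E
```

```text
t 4.7 pos [0.5333 0.3426 0.0218] inc [-0.1432 -0.1961 -0.2383] [  0.06   0.06 -18.21] gap 0.0273 F [-1.7 -2.5  7.4] j [-0.12  0.72 -0.71  1.56  0.52  1.06 -0.09]
```

Request:
step_arm(increments=[0, 0, -0.06, 0, 0, 0, 0.1, 0, 0, -0.12, 0, 0, -5, 0.1, -0.03, -0.05, -0.16, 0, 0, -10, 0.1, -0.06, -0.09, -0.18, 0, 0, -15, 0.1, -0.09, -0.13, -0.2, 0, 0, -18, 0.1])

```text
time_s: 5.32
tool_pos: [0.5202, 0.1828, 0.2216]
tcp_rot: [0.001, 0.183, 0.983, -0.0]
wrist_force: [1.0, -0.5, -0.8]
finger_gap: 0.027
finger_force: 40.0
```

```bash
python3 - <<'E'
from h import *
inc((.50,-.15,.23),87)
E
```

```text
t 5.325 pos [0.5202 0.1828 0.2216] inc [-0.1009 -0.3178 -0.0082] [ -0.02   0.06 -18.09] gap 0.027 F [ 1.  -0.5 -0.8] j [ 0.32  0.37 -0.91  1.59  0.3   1.33  0.57]
```

Request:
step_arm(increments=[-0.1, -0.318, -0.01, 0, 0, -18, 0.1, -0.1, -0.318, -0.01, 0, 0, -18, 0.1, -0.1, -0.318, -0.01, 0, 0, -18, 0.1, -0.1, -0.318, -0.01, 0, 0, -18, 0.1, -0.1, -0.318, -0.01, 0, 0, -18, 0.1])

```text
time_s: 5.95
tool_pos: [0.4999, -0.121, 0.23]
tcp_rot: [0.0, 0.028, 1.0, -0.0]
wrist_force: [1.9, 0.5, -0.3]
finger_gap: 0.027
finger_force: 40.0
```

```bash
python3 - <<'E'
from h import *
inc((.506,-.265,.18),87)
E
```

```text
t 5.95 pos [ 0.4999 -0.121   0.23  ] inc [-0.0141 -0.1434  0.0501] [-0.04  0.03 -0.2 ] gap 0.027 F [ 1.9  0.5 -0.3] j [ 0.93  0.26 -0.89  1.67  0.21  1.31  1.52]
```

Request:
step_arm(increments=[-0.012, -0.116, 0.0, 0, 0, 0, 0.1, -0.012, -0.116, 0.03, 0, 0, 0, 0.1, -0.012, -0.116, 0.05, 0, 0, 0, 0.1, -0.012, -0.116, 0.05, 0, 0, 0, 0.1, -0.012, -0.116, 0.05, 0, 0, 0, 0.1])

```text
time_s: 6.58
tool_pos: [0.5067, -0.2343, 0.1807]
tcp_rot: [0.001, 0.027, 1.0, -0.0]
wrist_force: [-0.1, -0.1, -0.9]
finger_gap: 0.0272
finger_force: 40.0
```

```bash
python3 - <<'E'
from h import *
im=[]
for c in("scene","side","wrist"):
    s=snapshot(c);cv2.imwrite(f"pics/{c}3.png",s["frame"])
    W=fcloud(s) if c=="wrist" else cloud(s);np.save(c+"3.npy",W)
    X,Y,Z=W[...,0],W[...,1],W[...,2]
    p=W[(abs(X-.506)<.02)&(abs(Y+.265)<.02)&(Z>.07)&(Z<.105)];print(c,len(p),np.median(p,0) if len(p) else "")
    f=s["frame"];q=None
    if c!="wrist":
        ff=240/np.tan(np.radians(s["fov_y"])/2);k=np.array(s["R"])@[.506,-.265,.13]+s["t"];u,v=int(s["cx"]+ff*k[0]/k[2]),int(s["cy"]+ff*k[1]/k[2]);print(u,v);f=f[v-40:v+40,u-40:u+40]
    im.append(cv2.resize(f,(400,400) if c!="wrist" else (533,400),interpolation=2)[:, :400] if c!="wrist" else None)
cv2.imwrite("pics/c3.png",np.hstack(im[:2]))
inc((.506,-.2655,.15),87)
E
```

```text
scene 70 [ 0.50849796 -0.26632359  0.08835715]
208 242
side 55 [ 0.50401395 -0.26156637  0.08667536]
408 175
wrist 469 [ 0.50403972 -0.2652893   0.09645861]
t 6.725 pos [ 0.5068 -0.2347  0.1809] inc [-0.0008 -0.0307  0.0309] [-0.05  0.1  -0.11] gap 0.027 F [ 0.1 -0.1 -1.4] j [ 1.01  0.39 -0.81  1.63  0.3   1.24  1.66]
```

View pics/c3.png

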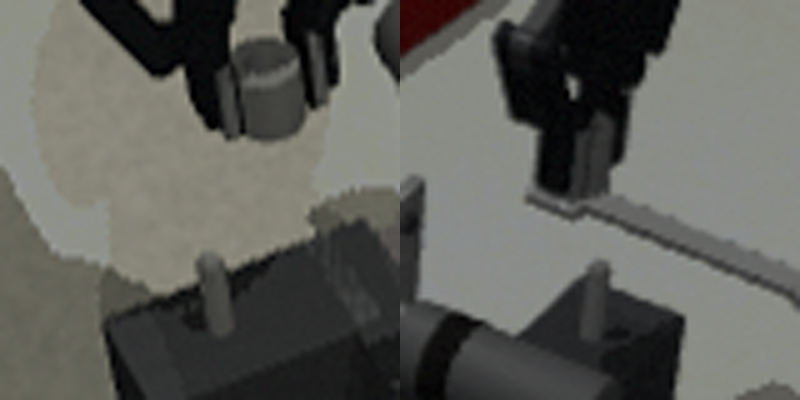

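View pics/wrist3.png

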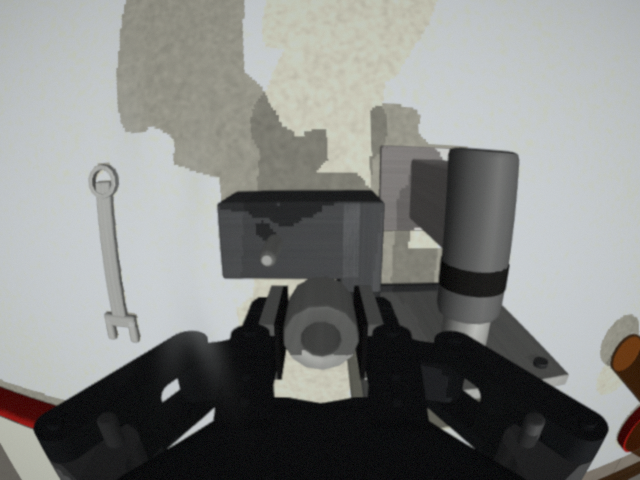

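```bash
python3 - <<'E'
from h import *
W=np.load("wrist3.npy");X,Y,Z=W[...,0],W[...,1],W[...,2]
m=(abs(X-.506)<.02)&(abs(Y+.265)<.015)&(Z>.08)&(Z<.11)
p=W[m];print(np.percentile(p,[2,50,98],axis=0).round(4)); q=p[p[:,2]>p[:,2].max()-.004];print(len(q),q.mean(0),q.min(0),q.max(0))
v,u=np.nonzero((abs(X-.506)<.02)&(abs(Y+.265)<.015)&(Z>.0975));print(u.min(),u.max(),v.min(),v.max())
# spacer top
p=W[(abs(X-.507)<.02)&(abs(Y+.2345)<.0135)&(Z>.17)&(Z<.2)];print(len(p),np.percentile(p,[2,50,98],axis=0).round(4))
for zt in np.arange(.182,.196,.002): 
    q=p[abs(p[:,2]-zt)<.001]; print(round(zt,3),len(q),q[:,:2].min(0).round(4) if len(q) else"",q[:,:2].max(0).round(4) if len(q) else "")
# w1 data
d=np.load("w1.npz");W=d["W"];m=(abs(W[...,0]-.507)<.02)&(abs(W[...,1]+.265)<.02)&(W[...,2]>.098);q=W[m];print(len(q),q.mean(0),q.min(0),q.max(0))
E
```

```text
[[ 0.5012 -0.2712  0.0807]
 [ 0.5046 -0.2656  0.0974]
 [ 0.5113 -0.2613  0.1011]]
166 [ 0.50631444 -0.2663338   0.09965355] [ 0.50189827 -0.27091897  0.09791266] [ 0.51123821 -0.26157669  0.10190151]
101 281 251 479
5209 [[ 0.495  -0.2475  0.1712]
 [ 0.5049 -0.2344  0.1886]
 [ 0.5197 -0.2215  0.1946]]
0.182 267 [ 0.4947 -0.248 ] [ 0.5162 -0.2211]
0.184 273 [ 0.4947 -0.2479] [ 0.519 -0.221]
0.186 294 [ 0.4944 -0.248 ] [ 0.5189 -0.221 ]
0.188 1138 [ 0.4947 -0.248 ] [ 0.5224 -0.221 ]
0.19 1911 [ 0.495 -0.248] [ 0.522 -0.221]
0.192 37 [ 0.495 -0.248] [ 0.5191 -0.221 ]
0.194 30 [ 0.4958 -0.248 ] [ 0.5189 -0.2211]
0.196 34 [ 0.4959 -0.2479] [ 0.5197 -0.221 ]
82 [ 0.50673508 -0.26656394  0.09979244] [ 0.50272587 -0.2704936   0.09800057] [ 0.51169732 -0.26266595  0.10183785]
```

Request:
step_arm(increments=[0, -0.032, 0, 0, 0, 0, 0.1, 0, -0.032, 0.03, 0, 0, 0, 0.1, 0, -0.032, 0.053, 0, 0, 0, 0.1, 0, -0.032, 0.053, 0, 0, 0, 0.1, 0, -0.032, 0.053, 0, 0, 0, 0.1])

```text
time_s: 7.35
tool_pos: [0.5051, -0.2673, 0.128]
tcp_rot: [0.001, 0.028, 1.0, -0.0]
wrist_force: [-0.1, 0.3, -1.5]
finger_gap: 0.0269
finger_force: 40.0
```

```bash
python3 - <<'E'
from h import *
im=[]
inc((.5049,-.2664,.0816),87)
for c in("scene","side","wrist"):
    s=snapshot(c)
    f=s["frame"]
    if c!="wrist":
        W=cloud(s)
        ff=240/np.tan(np.radians(s["fov_y"])/2);k=np.array(s["R"])@[.506,-.265,.1]+s["t"];u,v=int(s["cx"]+ff*k[0]/k[2]),int(s["cy"]+ff*k[1]/k[2]);f=f[v-30:v+30,u-30:u+30]
        X,Y,Z=W[...,0],W[...,1],W[...,2]
        for a,b in((.065,.098),(.108,.132)):
            p=W[(abs(X-.506)<.018)&(abs(Y+.265)<.0145)&(Z>a)&(Z<b)];print(c,len(p),np.median(p,0),np.percentile(p,[5,95],axis=0).round(4) if len(p) else "")
        im.append(cv2.resize(f,(400,400),interpolation=2))
    else:
        W=fcloud(s);X,Y,Z=W[...,0],W[...,1],W[...,2];T=s=sense()["tool_pos"];p=W[(abs(X-T[0])<.02)&(abs(Y-T[1])<.013)&(abs(Z-T[2]-.0085)<.002)];print(len(p),p.min(0),p.max(0))
cv2.imwrite("pics/c4.png",np.hstack(im))
inc((.5049,-.2664,.0816),87)
E
```

```text
t 7.35 pos [ 0.5051 -0.2673  0.128 ] inc [0.0003 0.0009 0.0464] [-0.04  0.1  -0.16] gap 0.0269 F [-0.1  0.3 -1.5] j [ 1.02  0.47 -0.77  1.66  0.35  1.16  1.68]
scene 65 [ 0.50892463 -0.26718246  0.08084866] [[ 0.5054 -0.2707  0.0669]
 [ 0.5119 -0.2615  0.0957]]
scene 146 [ 0.51578412 -0.26629654  0.12255169] [[ 0.4974 -0.2783  0.1102]
 [ 0.5203 -0.2525  0.1313]]
side 61 [ 0.5036545  -0.26106333  0.08068262] [[ 0.5    -0.2663  0.0671]
 [ 0.5091 -0.2569  0.0953]]
side 48 [ 0.49422815 -0.26273361  0.12082186] [[ 0.4916 -0.2786  0.1109]
 [ 0.4969 -0.2521  0.1308]]
2929 [ 0.49287152 -0.28053836  0.13445773] [ 0.52023601 -0.25456714  0.1384451 ]
t 7.5 pos [ 0.505  -0.2676  0.128 ] inc [0.0003 0.0012 0.0463] [-0.06  0.11 -0.18] gap 0.0273 F [-0.  -0.3 -1. ] j [ 1.02  0.47 -0.77  1.66  0.35  1.16  1.68]
```

View pics/c4.png

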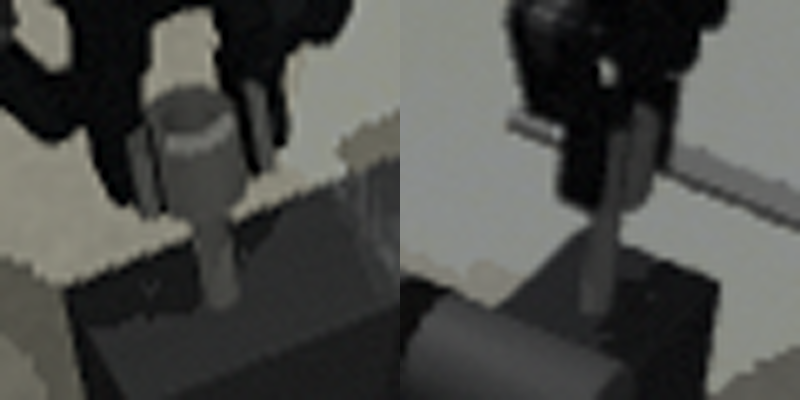

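Request:
step_arm(increments=[0, 0.001, 0.008, 0, 0, 0, 0.1, 0, 0.001, 0.014, 0, 0, 0, 0.1, 0, 0.001, 0.018, 0, 0, 0, 0.1, 0, 0.001, 0.02, 0, 0, 0, 0.1, 0, 0.001, 0.02, 0, 0, 0, 0.1])

```text
time_s: 8.12
tool_pos: [0.5043, -0.2664, 0.1064]
tcp_rot: [-0.0, 0.028, 1.0, 0.0]
wrist_force: [0.8, 0.2, -1.7]
finger_gap: 0.0271
finger_force: 40.0
```

Request:
step_arm(increments=[0, 0, 0.01, 0, 0, 0, 0.1, 0, 0, 0.018, 0, 0, 0, 0.1, 0, 0, 0.0235, 0, 0, 0, 0.1, 0, 0, 0.0235, 0, 0, 0, 0.1, 0, 0, 0.0235, 0, 0, 0, 0.1])

```text
time_s: 8.75
tool_pos: [0.5044, -0.2664, 0.0831]
tcp_rot: [0.0, 0.028, 1.0, 0.0]
wrist_force: [0.3, -0.6, -0.3]
finger_gap: 0.0268
finger_force: 40.0
```

Request:
step_arm(increments=[0, 0, 0, 0, 0, 0, 0.6, 0, 0, 0, 0, 0, 0, 0.6, 0, 0, 0, 0, 0, 0, 0.6, 0, 0, 0, 0, 0, 0, 0.6, 0, 0, 0, 0, 0, 0, 0.6])

```text
time_s: 9.38
tool_pos: [0.5043, -0.2665, 0.0831]
tcp_rot: [0.0, 0.028, 1.0, 0.0]
wrist_force: [0.8, -0.1, -0.6]
finger_gap: 0.0516
finger_force: 0.0
```

Request:
step_arm(increments=[0, 0, -0.06, 0, 0, 0, 0.6, 0, 0, -0.11, 0, 0, 0, 0.6, 0, 0, -0.14, 0, 0, 0, 0.6, 0, 0, -0.14, 0, 0, 0, 0.6, 0, 0, -0.14, 0, 0, 0, 0.6])

```text
time_s: 10.0
tool_pos: [0.5039, -0.2664, 0.2223]
tcp_rot: [-0.0, 0.028, 1.0, 0.0]
wrist_force: [-0.1, 0.5, -0.4]
finger_gap: 0.0513
finger_force: 0.0
```

```bash
python3 - <<'E'
from h import *
s=snapshot("wrist");W=fcloud(s);X,Y,Z=W[...,0],W[...,1],W[...,2]
p=W[(abs(X-.506)<.02)&(abs(Y+.266)<.02)&(Z>.08)&(Z<.097)];print(len(p),np.median(p,0),p.min(0),p.max(0))
s=snapshot("scene");W=cloud(s);X,Y,Z=W[...,0],W[...,1],W[...,2]
p=W[(abs(X-.506)<.02)&(abs(Y+.266)<.02)&(Z>.085)];print(len(p),np.percentile(p,[5,50,95],axis=0).round(3))
inc((.600,-.1495,.2),87);print(sense()["finger_force"])
E
```

```text
1011 [ 0.50328535 -0.26650227  0.08990671] [ 0.49255768 -0.2801538   0.08000185] [ 0.51968859 -0.25268489  0.09699105]
646 [[ 0.503 -0.285  0.088]
 [ 0.516 -0.268  0.298]
 [ 0.525 -0.249  0.602]]
t 10.1 pos [ 0.5036 -0.2663  0.2217] inc [-0.0897  0.1219  0.0216] [ 0.06 -0.12 -0.2 ] gap 0.0509 F [ 0.4 -0.5  0.9] j [ 1.05  0.39 -0.8   1.54  0.28  1.34  1.73]
0.0
```

Request:
step_arm(increments=[-0.09, 0.122, 0, 0, 0, 0, 0.6, -0.09, 0.122, 0, 0, 0, 0, 0.6, -0.09, 0.122, 0, 0, 0, 0, 0.6, -0.09, 0.122, 0, 0, 0, 0, 0.6, -0.09, 0.122, 0, 0, 0, 0, 0.6])

```text
time_s: 10.72
tool_pos: [0.6003, -0.1508, 0.222]
tcp_rot: [-0.001, 0.028, 1.0, -0.0]
wrist_force: [-0.9, 0.3, -0.2]
finger_gap: 0.0512
finger_force: 0.0
```

```bash
python3 - <<'E'
from h import *
inc((.600,-.1495,.115),87)
s=snapshot("wrist");W=fcloud(s);X,Y,Z=W[...,0],W[...,1],W[...,2];np.save("w5.npy",W);cv2.imwrite("pics/w5.png",s["frame"])
p=W[(X>.56)&(X<.60)&(Y>-.23)&(Y<-.07)&(Z>.146)&(Z<.156)];print("plate",len(p),cv2.minAreaRect(p[:,:2].astype(np.float32)))
p=W[(X>.61)&(X<.66)&(Y>-.23)&(Y<-.07)&(Z>.121)&(Z<.13)];print("flank",len(p),cv2.minAreaRect(p[:,:2].astype(np.float32)))
p=W[(X>.585)&(X<.615)&(abs(Y+.15)<.02)&(Z>.11)&(Z<.135)];print("head",len(p),np.percentile(p,[2,50,98],axis=0).round(4))
for y in np.arange(-.17,-.13,.003):
    q=p[abs(p[:,1]-y)<.0015];print(round(y,3),len(q),q[:,2].mean().round(4) if len(q) else "",end="; ")
E
```

```text
t 10.725 pos [ 0.6003 -0.1508  0.222 ] inc [0.0002 0.0013 0.107 ] [-0.01 -0.1  -0.25] gap 0.0512 F [-0.9  0.3 -0.2] j [ 0.76  0.5  -0.81  1.4   0.36  1.39  1.46]
plate 3624 ((0.576679527759552, -0.15001589059829712), (0.13053151965141296, 0.008837886154651642), 87.23480224609375)
flank 2654 ((0.6322259306907654, -0.15278954803943634), (0.13020610809326172, 0.013238105922937393), 87.04684448242188)
head 1168 [[ 0.5866 -0.1636  0.1154]
 [ 0.5956 -0.1507  0.126 ]
 [ 0.6043 -0.1381  0.1292]]
-0.17 0 ; -0.167 0 ; -0.164 52 0.1154; -0.161 120 0.1233; -0.158 135 0.1257; -0.155 142 0.1266; -0.152 144 0.1275; -0.149 147 0.1285; -0.146 138 0.1271; -0.143 128 0.1242; -0.14 124 0.1216; -0.137 38 0.12; -0.134 0 ; -0.131 0 ;
```

View pics/w5.png

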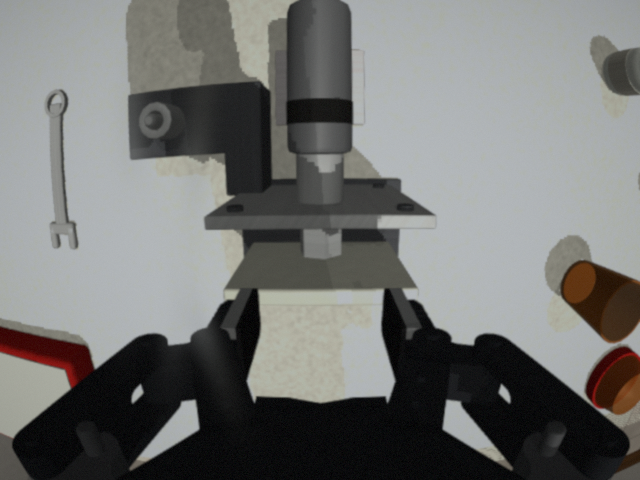

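Request:
step_arm(increments=[0, 0, 0.06, 0, 0, 0, 0.6, 0, 0, 0.107, 0, 0, 0, 0.6, 0, 0, 0.107, 0, 0, 0, 0.55, 0, 0, 0.107, 0, 0, 0, 0.45, 0, 0, 0.107, 0, 0, 0, 0.42], newtons=80)

```text
time_s: 11.4
tool_pos: [0.6024, -0.1501, 0.1188]
tcp_rot: [0.002, 0.028, 1.0, -0.0]
wrist_force: [0.6, -0.2, 0.1]
finger_gap: 0.0361
finger_force: 0.0
```

Request:
step_arm(increments=[0, 0, 0, 0, 0, 0, 0, 0, 0, 0, 0, 0, 0, 0, 0, 0, 0, 0, 0, 0, 0, 0, 0, 0, 0, 0, 0, 0, 0, 0, 0, 0, 0, 0, 0], newtons=80)

```text
time_s: 12.02
tool_pos: [0.6021, -0.1511, 0.1186]
tcp_rot: [0.002, 0.029, 1.0, -0.001]
wrist_force: [-2.2, -3.8, 8.0]
finger_gap: 0.0221
finger_force: 78.3
```

Request:
step_arm(increments=[0, 0, 0, 0, 0, 0, 0, 0, 0, 0, 0, 0, 0, 0, 0, 0, 0, 0, 0, 0, 0, 0, 0, 0, 0, 0, 0, 0, 0, 0, 0, 0, 0, 0, 0])

```text
time_s: 12.65
tool_pos: [0.6021, -0.1511, 0.1186]
tcp_rot: [0.002, 0.029, 1.0, -0.001]
wrist_force: [-1.7, -2.5, 8.7]
finger_gap: 0.0226
finger_force: 78.3
```

```bash
python3 - <<'E'
from h import *
for c in("scene","wrist"):
    s=snapshot(c);W=fcloud(s) if c=="wrist" else cloud(s);X,Y,Z=W[...,0],W[...,1],W[...,2]
    p=W[(abs(X-.506)<.017)&(abs(Y+.266)<.017)&(Z>.075)&(Z<.12)];print(c,len(p),np.percentile(p,[3,50,97],axis=0).round(4) if len(p) else "")
    if c=="wrist":
        p=W[(X>.586)&(X<.604)&(abs(Y+.151)<.012)&(Z>.11)&(Z<.135)];print(len(p))
        for y in np.arange(-.163,-.138,.003):
            q=p[abs(p[:,1]-y)<.0015];print(round(y,3),len(q),q[:,2].mean().round(4) if len(q) else "",end="; ")
inc((.6007,-.1513,.115),87);s=sense();print(s["finger_force"],s["ft_torque"])
E
```

```text
scene 188 [[ 0.4952 -0.2788  0.0763]
 [ 0.5104 -0.2678  0.0893]
 [ 0.519  -0.2549  0.1003]]
wrist 2607 [[ 0.4949 -0.2764  0.0766]
 [ 0.5079 -0.2614  0.0896]
 [ 0.519  -0.2529  0.0998]]
1989
-0.163 176 0.1283; -0.16 219 0.1242; -0.157 242 0.1257; -0.154 260 0.1274; -0.151 276 0.1286; -0.148 256 0.1275; -0.145 224 0.1256; -0.142 192 0.1238; -0.139 144 0.1281; t 12.75 pos [ 0.6021 -0.151   0.1186] inc [ 0.0014 -0.0003  0.0036] [-0.13  0.2  -0.27] gap 0.0225 F [-2.4 -2.8  7.8] j [ 0.74  0.59 -0.77  1.53  0.43  1.2   1.41]
78.32485605409602 [-0.51788651  0.42534466  0.01599349]
```

```bash
python3 -c "
from h import *
print(hand_in())"
```

```text
the job is handed in; nothing more can be done
None
```

I handed the job in: the spacer is fully down on the hinge pin and released, and the fingers hold the bolt head on its flats at about 78 N with no sign of turning. The jar, beaker and wrench were not touched. The hand-in returned no verdict.

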